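Load corn cobs on a sloping table grill, chock each one and switch the grill on

TASK

Load every corn cob from the wooden board onto the sloping hot plate of the table grill: set a U-shaped chock on the plate for each cob, its toes pointing up the slope, and lay the cob across the slope, squarely and centred against the toes, so that it stays put when you let go. When every cob lies chocked and still, push the grill's knob in and turn it clockwise past its safety stop, as far as it goes, and let it spring out; leave the other kitchen things where they are.

Things in the scene. Friction and masses are not known exactly. Their poses are not given: they have to be found in the camera images.
- grill: Table grill, fixed; origin on the worktop under the centre of its black plate, 190 mm along its x by 380 along its y. The plate rises towards +y at 0.1 rad (5.7 deg): surface height = 75 mm + 0.1003 x (grill y). Round things roll down to -y, where a steel lip (y = -189 to -195) stands 10 mm proud; no other rim. The console with the knob, top 60 mm high, lies at x = -95 to -180 mm.
- plate_mid (a point): Centre of the plate's surface, 75 mm above the worktop, axes as the grill's. The plate has room for three rows 125 mm apart, for example chock bars at grill y = -163, -38 and +87 mm with cobs at y = -100, +25 and +150.
- board: Wooden serving board, fixed, 265 mm (its x) by 160 (its y), 8 thick, origin at the centre of its underside. Three cradles at its x = -85, 0, +85 mm, each two ridges 6 mm high, 5 thick, along its y, 33 mm apart inside; a cob lies in one along the board's y, axis 31 mm above the worktop. A cradle may be empty.
- knob_turn (a joint): Angle of the grill's knob, rad: 0 is off, grows clockwise seen from above, end stop (fully on) 1.45. Let out, its tab meets a red safety stop at about 0.45; pressed in 8 mm or more it passes beneath, and is clear of it from about 1.05, where it springs out again. Friction 0.03 N m: it stays where it is left.
- knob_push (a joint): How far the knob is pushed in (down), m: 0 is out, 0.010 is the bottom. Sprung: 3 N to start, 9 N at the bottom.
- knob_grip (a point): Middle of the knob's black round grip, on its vertical axis: 30 mm in diameter, 32 tall, so its top (with a white pointer towards this point's -x) is 16 mm above this point and its foot, a 46 mm disc, 16 below. Point 100 mm above the worktop when out. Beside the disc, 26 to 45 mm from the axis, the red safety stop rises to 78 mm above the worktop.
- cob1_center (a point): A corn cob, yellow, a rolling cylinder 46 mm in diameter and 130 long with a 12 mm green stub at one end, 0.15 to 0.3 kg; point at its centre, its x axis along the cob (y and z turn with it as it rolls). May be absent.
- cob2_center (a point): A corn cob, yellow, a rolling cylinder 46 mm in diameter and 130 long with a 12 mm green stub at one end, 0.15 to 0.3 kg; point at its centre, its x axis along the cob (y and z turn with it as it rolls). May be absent.
- cob3_center (a point): A corn cob, yellow, a rolling cylinder 46 mm in diameter and 130 long with a 12 mm green stub at one end, 0.15 to 0.3 kg; point at its centre, its x axis along the cob (y and z turn with it as it rolls). May be absent.
- chock1_center (a point): A U-shaped chock, 0.18 kg: red bar 100 mm long (y), 16 thick (x), 30 tall, the grip; two steel toes, 12 high, 18 wide, at y = -41 and +41, reach to x = +44 mm, 64 free between them (finger room). Point at the bar's middle, 15 mm above the underside; x points to the toes. A cob on the same surface against the toes has its axis at x = +64 mm, 8 mm above this point.
- chock2_center (a point): A U-shaped chock, 0.18 kg: red bar 100 mm long (y), 16 thick (x), 30 tall, the grip; two steel toes, 12 high, 18 wide, at y = -41 and +41, reach to x = +44 mm, 64 free between them (finger room). Point at the bar's middle, 15 mm above the underside; x points to the toes. A cob on the same surface against the toes has its axis at x = +64 mm, 8 mm above this point.
- chock3_center (a point): A U-shaped chock, 0.18 kg: red bar 100 mm long (y), 16 thick (x), 30 tall, the grip; two steel toes, 12 high, 18 wide, at y = -41 and +41, reach to x = +44 mm, 64 free between them (finger room). Point at the bar's middle, 15 mm above the underside; x points to the toes. A cob on the same surface against the toes has its axis at x = +64 mm, 8 mm above this point.
- oil_bottle_mid (a point): Bystander: green glass oil bottle, 60 dia x 220 tall; point half-way up.
- spice_jar_mid (a point): Bystander: amber spice jar with steel cap, 44 dia x 60 tall; point half-way up.
- pepper_mill_mid (a point): Bystander: dark wooden pepper mill, 52 dia x 145 tall; point half-way up.
- bowl_mid (a point): Bystander: white bowl, 120 across x 50 tall; point half-way up.
- mug_mid (a point): Bystander: blue mug, 80 across x 90 tall with a handle; point half-way up.
There are look-alikes about, which are no part of the job. Leave any blue or pink look-alike of the part that bears chock3_center alone.

How it is judged:
On the way, in this order (a step that is already met when the one before it is completed fails the run):
1. every cob lies on the sloping plate against the toes of a chock, at rest, before the knob is turned on (((x of cob1_center in the frame of chock1_center between 0.045 and 0.072 m and y of cob1_center in the frame of chock1_center between -0.03 and 0.03 m and z of cob1_center in the frame of chock1_center between -0.002 and 0.018 m and angle between the x axis of cob1_center and the y axis of chock1_center, either way round below 0.2 rad and angle between chock1_center's own x axis and vertical below 1.53 rad and angle between the z axis of chock1_center and the z axis of grill, either way round below 0.17 rad) or (x of cob1_center in the frame of chock2_center between 0.045 and 0.072 m and y of cob1_center in the frame of chock2_center between -0.03 and 0.03 m and z of cob1_center in the frame of chock2_center between -0.002 and 0.018 m and angle between the x axis of cob1_center and the y axis of chock2_center, either way round below 0.2 rad and angle between chock2_center's own x axis and vertical below 1.53 rad and angle between the z axis of chock2_center and the z axis of grill, either way round below 0.17 rad) or (x of cob1_center in the frame of chock3_center between 0.045 and 0.072 m and y of cob1_center in the frame of chock3_center between -0.03 and 0.03 m and z of cob1_center in the frame of chock3_center between -0.002 and 0.018 m and angle between the x axis of cob1_center and the y axis of chock3_center, either way round below 0.2 rad and angle between chock3_center's own x axis and vertical below 1.53 rad and angle between the z axis of chock3_center and the z axis of grill, either way round below 0.17 rad)) and y of cob1_center in the frame of grill between -0.14 and 0.19 m and x of cob1_center in the frame of grill between -0.07 and 0.07 m and linear speed of each of cob1, cob2, cob3 below 0.02 m/s and ((x of cob2_center in the frame of chock1_center between 0.045 and 0.072 m and y of cob2_center in the frame of chock1_center between -0.03 and 0.03 m and z of cob2_center in the frame of chock1_center between -0.002 and 0.018 m and angle between the x axis of cob2_center and the y axis of chock1_center, either way round below 0.2 rad and angle between chock1_center's own x axis and vertical below 1.53 rad and angle between the z axis of chock1_center and the z axis of grill, either way round below 0.17 rad) or (x of cob2_center in the frame of chock2_center between 0.045 and 0.072 m and y of cob2_center in the frame of chock2_center between -0.03 and 0.03 m and z of cob2_center in the frame of chock2_center between -0.002 and 0.018 m and angle between the x axis of cob2_center and the y axis of chock2_center, either way round below 0.2 rad and angle between chock2_center's own x axis and vertical below 1.53 rad and angle between the z axis of chock2_center and the z axis of grill, either way round below 0.17 rad) or (x of cob2_center in the frame of chock3_center between 0.045 and 0.072 m and y of cob2_center in the frame of chock3_center between -0.03 and 0.03 m and z of cob2_center in the frame of chock3_center between -0.002 and 0.018 m and angle between the x axis of cob2_center and the y axis of chock3_center, either way round below 0.2 rad and angle between chock3_center's own x axis and vertical below 1.53 rad and angle between the z axis of chock3_center and the z axis of grill, either way round below 0.17 rad)) and y of cob2_center in the frame of grill between -0.14 and 0.19 m and x of cob2_center in the frame of grill between -0.07 and 0.07 m and ((x of cob3_center in the frame of chock1_center between 0.045 and 0.072 m and y of cob3_center in the frame of chock1_center between -0.03 and 0.03 m and z of cob3_center in the frame of chock1_center between -0.002 and 0.018 m and angle between the x axis of cob3_center and the y axis of chock1_center, either way round below 0.2 rad and angle between chock1_center's own x axis and vertical below 1.53 rad and angle between the z axis of chock1_center and the z axis of grill, either way round below 0.17 rad) or (x of cob3_center in the frame of chock2_center between 0.045 and 0.072 m and y of cob3_center in the frame of chock2_center between -0.03 and 0.03 m and z of cob3_center in the frame of chock2_center between -0.002 and 0.018 m and angle between the x axis of cob3_center and the y axis of chock2_center, either way round below 0.2 rad and angle between chock2_center's own x axis and vertical below 1.53 rad and angle between the z axis of chock2_center and the z axis of grill, either way round below 0.17 rad) or (x of cob3_center in the frame of chock3_center between 0.045 and 0.072 m and y of cob3_center in the frame of chock3_center between -0.03 and 0.03 m and z of cob3_center in the frame of chock3_center between -0.002 and 0.018 m and angle between the x axis of cob3_center and the y axis of chock3_center, either way round below 0.2 rad and angle between chock3_center's own x axis and vertical below 1.53 rad and angle between the z axis of chock3_center and the z axis of grill, either way round below 0.17 rad)) and y of cob3_center in the frame of grill between -0.14 and 0.19 m and x of cob3_center in the frame of grill between -0.07 and 0.07 m and value of joint knob_turn below 0.6 rad), for 0.5 s.
2. the knob is pushed in and turned past the safety stop to on (value of joint knob_turn above 1.2 rad), for 0.2 s.
At the end, for the whole second after the job is handed in: Every cob lies still on the plate, axis 45-72 mm uphill of the bar of a chock standing flat there, centred to 30 mm, square to 0.2 rad, within 70 mm of the plate's centre line and 50 mm or more up from the lip; knob beyond 1.2 rad and sprung out (((x of cob1_center in the frame of chock1_center between 0.045 and 0.072 m and y of cob1_center in the frame of chock1_center between -0.03 and 0.03 m and z of cob1_center in the frame of chock1_center between -0.002 and 0.018 m and angle between the x axis of cob1_center and the y axis of chock1_center, either way round below 0.2 rad and angle between chock1_center's own x axis and vertical below 1.53 rad and angle between the z axis of chock1_center and the z axis of grill, either way round below 0.17 rad) or (x of cob1_center in the frame of chock2_center between 0.045 and 0.072 m and y of cob1_center in the frame of chock2_center between -0.03 and 0.03 m and z of cob1_center in the frame of chock2_center between -0.002 and 0.018 m and angle between the x axis of cob1_center and the y axis of chock2_center, either way round below 0.2 rad and angle between chock2_center's own x axis and vertical below 1.53 rad and angle between the z axis of chock2_center and the z axis of grill, either way round below 0.17 rad) or (x of cob1_center in the frame of chock3_center between 0.045 and 0.072 m and y of cob1_center in the frame of chock3_center between -0.03 and 0.03 m and z of cob1_center in the frame of chock3_center between -0.002 and 0.018 m and angle between the x axis of cob1_center and the y axis of chock3_center, either way round below 0.2 rad and angle between chock3_center's own x axis and vertical below 1.53 rad and angle between the z axis of chock3_center and the z axis of grill, either way round below 0.17 rad)) and y of cob1_center in the frame of grill between -0.14 and 0.19 m and x of cob1_center in the frame of grill between -0.07 and 0.07 m and linear speed of each of cob1, cob2, cob3 below 0.02 m/s and ((x of cob2_center in the frame of chock1_center between 0.045 and 0.072 m and y of cob2_center in the frame of chock1_center between -0.03 and 0.03 m and z of cob2_center in the frame of chock1_center between -0.002 and 0.018 m and angle between the x axis of cob2_center and the y axis of chock1_center, either way round below 0.2 rad and angle between chock1_center's own x axis and vertical below 1.53 rad and angle between the z axis of chock1_center and the z axis of grill, either way round below 0.17 rad) or (x of cob2_center in the frame of chock2_center between 0.045 and 0.072 m and y of cob2_center in the frame of chock2_center between -0.03 and 0.03 m and z of cob2_center in the frame of chock2_center between -0.002 and 0.018 m and angle between the x axis of cob2_center and the y axis of chock2_center, either way round below 0.2 rad and angle between chock2_center's own x axis and vertical below 1.53 rad and angle between the z axis of chock2_center and the z axis of grill, either way round below 0.17 rad) or (x of cob2_center in the frame of chock3_center between 0.045 and 0.072 m and y of cob2_center in the frame of chock3_center between -0.03 and 0.03 m and z of cob2_center in the frame of chock3_center between -0.002 and 0.018 m and angle between the x axis of cob2_center and the y axis of chock3_center, either way round below 0.2 rad and angle between chock3_center's own x axis and vertical below 1.53 rad and angle between the z axis of chock3_center and the z axis of grill, either way round below 0.17 rad)) and y of cob2_center in the frame of grill between -0.14 and 0.19 m and x of cob2_center in the frame of grill between -0.07 and 0.07 m and ((x of cob3_center in the frame of chock1_center between 0.045 and 0.072 m and y of cob3_center in the frame of chock1_center between -0.03 and 0.03 m and z of cob3_center in the frame of chock1_center between -0.002 and 0.018 m and angle between the x axis of cob3_center and the y axis of chock1_center, either way round below 0.2 rad and angle between chock1_center's own x axis and vertical below 1.53 rad and angle between the z axis of chock1_center and the z axis of grill, either way round below 0.17 rad) or (x of cob3_center in the frame of chock2_center between 0.045 and 0.072 m and y of cob3_center in the frame of chock2_center between -0.03 and 0.03 m and z of cob3_center in the frame of chock2_center between -0.002 and 0.018 m and angle between the x axis of cob3_center and the y axis of chock2_center, either way round below 0.2 rad and angle between chock2_center's own x axis and vertical below 1.53 rad and angle between the z axis of chock2_center and the z axis of grill, either way round below 0.17 rad) or (x of cob3_center in the frame of chock3_center between 0.045 and 0.072 m and y of cob3_center in the frame of chock3_center between -0.03 and 0.03 m and z of cob3_center in the frame of chock3_center between -0.002 and 0.018 m and angle between the x axis of cob3_center and the y axis of chock3_center, either way round below 0.2 rad and angle between chock3_center's own x axis and vertical below 1.53 rad and angle between the z axis of chock3_center and the z axis of grill, either way round below 0.17 rad)) and y of cob3_center in the frame of grill between -0.14 and 0.19 m and x of cob3_center in the frame of grill between -0.07 and 0.07 m and value of joint knob_turn above 1.2 rad and value of joint knob_push below 0.003 m); the robot touches nothing.
It fails at once if a bystander (bottle, jar, mill, bowl or mug) is moved more than 40 mm (distance of any of oil_bottle_mid, spice_jar_mid, pepper_mill_mid, bowl_mid, mug_mid from where it was at the start of the episode above 0.04 m).
Of cob1, cob2, cob3 only 2 to 3 are there at a start; the rules pass over those that are not, and their reading is None.
At some moment in a run one of chock1, chock2, chock3 may be knocked a few centimetres aside while the robot is not near it.
It also fails if it takes over 210 s, if anything falls off the work surface, if the arm or the gripper's body presses on something with over 40 N, if the wrist force passes 120 N, or if a joint passes its speed limit or range.

ROBOT

A 7-joint arm with a two-finger parallel gripper is mounted at the origin on the work surface. World frame = base frame: x ahead of the robot, y to its left, z up, the work surface at z = 0. Lengths are in m, angles in rad, forces in N, time in s.
With the tool pointing down it reaches from about 0.425 to 0.825 m from the base axis. Payload 3.6 kg.
Tool frame: the origin (TCP) lies midway between the tips of the shut fingers; the grasp point (between the pads) lies 19 mm behind it; z points along the fingers, y is the line along which they close (so a half turn about z gives the same grasp; the last joint's range is limited). The gripper opens to 85 mm and grips with 20 to 120 N. Pads are 22 mm wide; open, the fingers measure 114 mm over their backs; the gripper's body (76 mm by 85 mm) begins 54 mm behind the grasp point. The pads swing forward as they close: fully open they stand 13 mm farther back than shut.
Start: joints at [1.204, 0.615, -0.013, 1.423, 0.008, 1.103, -0.04], TCP at [0.217, -0.613, 0.231] pointing down, gripper open.
Joint ranges: [-3.12, 3.12], [-0.3, 2.06], [-1.34, 1.32], [0.26, 2.42], [-1.36, 4.5], [0.01, 1.98], [-2.84, 2.84]. Speed limits (rad/s): [2.79, 2.79, 3.14, 3.14, 3.14, 3.14, 3.14].

INTERFACE

Orientations are given as a unit quaternion [w, x, y, z].
In Python, from workcell import get_obs, capture, calibration, ctrl, spotter gives the robot as it stands.
- The arm moves only by the tool step_arm, never from a script. Its argument "deltas" is a list of rows, each a list of 5 numbers: the shift along the world's x, y, z in cm, then the turn about the world's z in degrees, then the opening, from 0 (shut) to 1 (fully open). In form: [[tx, ty, tz, roll, grip], ...]. A call has 1 to 12 rows; each row is the pose to reach, as a shift and turn from the pose commanded when the call began; what a row does not reach only later rows make up. A row lasts 1/10 s, in which the tool goes at most 50 mm and 8.59 degrees, less where a joint would pass 70% of its speed; a pose out of reach is approached as far as the arm can. A call with a gripper value outside its range is refused whole. The fingers move at their own pace and stop on an object; "newtons" is the grip in N (left out, the last holds). Time passes only in rows, so rows that repeat a pose let the fingers close. It gives the time, the measured TCP pose, the force, the opening and the grip force at its end, in the units of the state.
- get_obs(): the state, without advancing time (a new reading comes with each control period).
- capture(name): name is "scene" or "top" or "wrist"; returns the picture (400x640x3 uint8, red, green, blue); there is no depth.
- calibration(name): a dict with "intrinsics" (3x3 intrinsics, pixels), "position" and "rotation" of the camera in the world. Camera axes: x right, y down, z forward; pixel columns grow to the right and rows downward; lengths in m; the calibration is good to about 2 mm. A picture is of the moment at which its call begins: read the wrist's pose just before it. calibration takes no time and is no camera call; for the wrist camera it gives the pose at the moment of the call.
- ctrl.job_done(): hands the job in; it is judged then, once.
Trained networks look in the newest picture that a camera, given by its name, has taken for a name from the list of things; names that differ only in an ending like _2 or _b are one class to them, and where a whole thing is asked for, a point or a joint stands for the part that bears it (a point fixed in the world has none). Each returns a list of dicts, best first, with "score" (0 to 1); they miss things now and then, are a little off and sometimes report something else, mostly with a low value. They report only what shows in the picture. A call takes as long as a camera call. They do not tell look-alikes from the thing itself.
- spotter.search_frame(camera, label): "xy" ([column, row] in pixels, amid what is visible of it).
- spotter.pinpoint(camera, label): "xy" ([column, row] in pixels: a listed point, or the origin of a listed thing).
The state is a dict: "clock": time; "q": joint angles; "joint_velocities": joint speeds; "effort": joint torques, N m; "ee_pos": TCP position; "tcp_rot": TCP orientation; "force": force on the tool from outside, world axes, zero at the start; "wrist_torque": the same for the moment, N m; "gripper_width": finger opening in m; "gripper_force": force on a finger pad.
Only numpy, scipy, OpenCV 4.12 (cv2) and the standard library are available. Lean on these libraries where they do the work, as an engineer would, in place of code of your own. Each camera call takes 0.05 s, during which the arm holds its last target. There are 200 camera calls.

## Working session

There is one attempt and no reset: what is moved stays moved. The work goes in short steps, Python scripts to look and compute and a tool call to move; the robot and the scene stay as the last step left them, time stands still between calls to the robot, and variables do not carry over. Pictures are saved under pics/ and viewed, at most 14 in all, crops included, and the job is handed in when it is done.

Besides the shell and the picture viewer there is one more tool, called after "Emit:" as name(argument=value, ...) on one line, values as JSON. step_arm: Moves the arm, as the interface text tells. Its arguments: {"type":"object","properties":{"deltas":{"type":"array"},"newtons":{"type":"number"}},"required":["deltas"]}

```bash
ls; mkdir -p pics; cat > h.py <<'E'
import numpy as np, cv2
from workcell import get_obs, capture, calibration, ctrl, spotter
def snap(cam,fn=None):
    im=capture(cam)
    if fn: cv2.imwrite('pics/'+fn+'.png',im[:,:,::-1])
    return im
def w(cam,xy,z,c=None):
    c=c or calibration(cam); K=np.array(c['intrinsics']);R=np.array(c['rotation']);p=np.array(c['position'])
    d=R@np.linalg.solve(K,[xy[0],xy[1],1.]); return p+d*(z-p[2])/d[2]
def px(cam,P,c=None):
    c=c or calibration(cam); K=np.array(c['intrinsics']);R=np.array(c['rotation']);p=np.array(c['position'])
    v=K@(R.T@(np.array(P)-p)); return v[:2]/v[2]
E
python3 - <<'E'
from h import *
o=get_obs();print(o['clock'],o['ee_pos'],o['tcp_rot'])
for c in ['top','scene']:
    snap(c,c+'1');k=calibration(c);print(c,np.round(k['position'],3),np.round(k['rotation'],3).tolist(),np.round(k['intrinsics'],1).tolist())
snap('wrist')
for l,z in [('plate_mid',.075),('knob_grip',.1),('board',0),('cob1_center',.031),('chock1_center',.015),('oil_bottle_mid',.11),('spice_jar_mid',.03),('pepper_mill_mid',.0725),('bowl_mid',.025),('mug_mid',.045)]:
  for r in spotter.pinpoint('top',l): print(l,np.round(r['xy']),round(r['score'],2),np.round(w('top',r['xy'],z),3)[:2])
E
```

```text
pics
0.0 [ 0.21700539 -0.61186735  0.23010634] [-1.31761115e-03  9.85515192e-01  1.69581891e-01 -2.30052734e-04]
top [0.401 0.035 1.733] [-0.027, 0.708, -0.706, 0.022] [[476.1, 0.0, 319.6], [0.0, 476.1, 202.8], [0.0, 0.0, 1.0]]
scene [ 1.212 -0.711  1.096] [-0.36, 0.861, 0.329, -0.142] [[395.8, 0.0, 321.0], [0.0, 395.8, 195.2], [0.0, 0.0, 1.0]]Traceback (most recent call last):
  File "<stdin>", line 7, in <module>
  File "h.py", line 9, in w
    d=R@np.linalg.solve(K,[xy[0],xy[1],1.]); return p+d*(z-p[2])/d[2]
      ~^~~~~~~~~~~~~~~~~~~~~~~~~~~~~~~~~~~~
ValueError: matmul: Input operand 1 has a mismatch in its core dimension 0, with gufunc signature (n?,k),(k,m?)->(n?,m?) (size 3 is different from 4)
```

```bash
sed -i "s/np.array(c\['rotation'\])/Rq(c['rotation'])/; 2a from scipy.spatial.transform import Rotation\ndef Rq(q): return Rotation.from_quat(np.roll(q,-1)).as_matrix()" h.py
python3 - <<'E'
from h import *
for l,z in [('plate_mid',.075),('knob_grip',.1),('board',0),('cob1_center',.031),('chock1_center',.015),('oil_bottle_mid',.11),('spice_jar_mid',.03),('pepper_mill_mid',.0725),('bowl_mid',.025),('mug_mid',.045)]:
  for r in spotter.pinpoint('top',l): print(l,np.round(r['xy']),round(r['score'],2),np.round(w('top',r['xy'],z),3)[:2])
print(px('top',[.5,0,0]))
im=cv2.imread('pics/top1.png');cv2.imwrite('pics/top1b.png',cv2.resize(im,(800,500)))
E
```

```text
plate_mid [422. 209.] 0.68 [ 0.498 -0.308]
knob_grip [271. 234.] 0.46 [0.408 0.212]
board [426. 212.] 0.69 [ 0.491 -0.341]
cob1_center [422. 234.] 0.72 [ 0.41  -0.316]
chock1_center [381. 233.] 0.78 [ 0.413 -0.174]
oil_bottle_mid [299. 132.] 0.79 [0.761 0.118]
oil_bottle_mid [350. 131.] 0.55 [ 0.763 -0.059]
spice_jar_mid [364. 140.] 0.53 [ 0.75  -0.113]
pepper_mill_mid [349. 134.] 0.75 [ 0.762 -0.055]
bowl_mid [398. 139.] 0.56 [ 0.753 -0.236]
mug_mid [192. 222.] 0.85 [0.45 0.5 ]
[332.63022421 209.0069549 ]
```

View pics/top1.png

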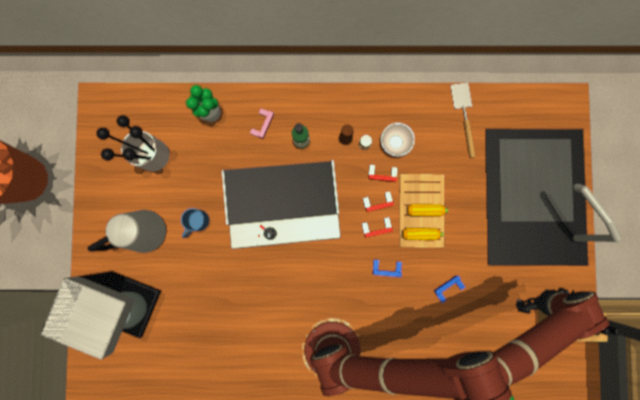

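View pics/scene1.png

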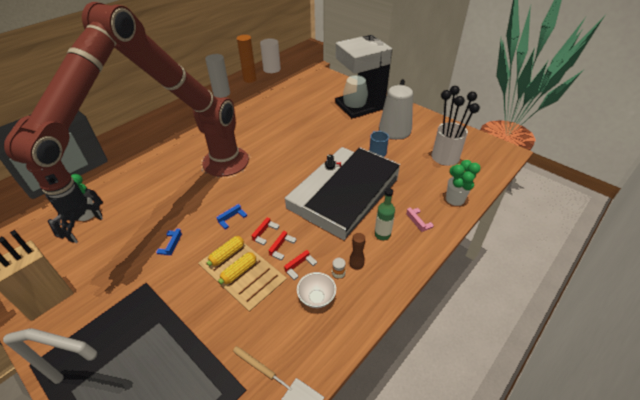

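```bash
cat >> h.py <<'E'
def blobs(im,kind,amin):
    h=cv2.cvtColor(im,cv2.COLOR_RGB2HSV).astype(int);H,S,V=h[...,0],h[...,1],h[...,2]
    m={'red':((H<5)|(H>174))&(S>180)&(V>90),'yellow':(H>20)&(H<34)&(S>170)&(V>120),'black':(V<75)&(S<90),'white':(S<60)&(V>150)}[kind]
    n,l,st,ce=cv2.connectedComponentsWithStats(m.astype(np.uint8))
    return [(st[i],ce[i],cv2.minAreaRect(np.argwhere(l==i)[:,::-1].astype(np.float32)),(l==i)) for i in range(1,n) if st[i][4]>=amin]
def ang(cam,rect,z,c=None):
    b=cv2.boxPoints(rect);e=[b[1]-b[0],b[2]-b[1]];e=max(e,key=np.linalg.norm)
    m=np.array(rect[0]);d=w(cam,m+e/2,z,c)-w(cam,m-e/2,z,c);return np.degrees(np.arctan2(d[1],d[0]))%180,np.linalg.norm(d)
E
python3 - <<'E'
from h import *
im=cv2.imread('pics/top1.png')[:,:,::-1].copy()
for k,z,a in [('red',.03,30),('yellow',.045,100)]:
  for s,ce,r,_ in blobs(im,k,a):
    if s[1]>280 or s[0]<100: continue
    print(k,s[4],np.round(ce,1),np.round(w('top',ce,z),4)[:2],'ang,len',np.round(ang('top',r,z),3), np.round(r[1],1))
for s,ce,r,m in blobs(im,'black',3000):
    if not 200<ce[0]<360: continue
    c,_=cv2.findContours(m.astype(np.uint8),cv2.RETR_EXTERNAL,cv2.CHAIN_APPROX_NONE);c=max(c,key=cv2.contourArea)
    q=cv2.approxPolyDP(cv2.convexHull(c),6,True)[:,0];print('plate',s[4],ce,r,q.tolist())
from scipy.optimize import least_squares
# fit grill pose: plate corners
g=lambda p,q:np.array([p[0]+q[0]*np.cos(p[2])-q[1]*np.sin(p[2]),p[1]+q[0]*np.sin(p[2])+q[1]*np.cos(p[2]),q[2]])
Q=[(sx*.095,sy*.19,.075+.019*sy) for sx,sy in [(1,1),(1,-1),(-1,-1),(-1,1)]]
q=q[np.argsort(np.arctan2(*(q-q.mean(0)).T[::-1]))].astype(float) # TL,TR,BR,BL
f=lambda p:np.concatenate([px('top',g(p,a))-b for a,b in zip(Q,q)]+[])
r=least_squares(f,[.55,.18,0]);print('grill',r.x,np.round(r.fun,1))
im2=cv2.resize(im[140:270,210:460],(800,416),interpolation=cv2.INTER_CUBIC);cv2.imwrite('pics/crop1.png',im2[:,:,::-1])
E
```

```text
red 90 [382.4 177.8] [ 0.6112 -0.1781] ang,len [83.367  0.094] [26.3  3.6]
red 77 [379.9 206.1] [ 0.5093 -0.1686] ang,len [1.04201e+02 9.40000e-02] [ 2.9 26.2]
red 72 [378.4 231.9] [ 0.417  -0.1627] ang,len [1.02671e+02 9.60000e-02] [ 2.8 26.9]
yellow 390 [427.6 209.5] [ 0.4965 -0.3359] ang,len [90.158  0.127] [11. 36.]
yellow 385 [422.6 233.6] [ 0.4114 -0.3172] ang,len [90.179  0.127] [36. 12.]Traceback (most recent call last):
  File "<stdin>", line 15, in <module>
NameError: name 'q' is not defined. Did you mean: 'Q'?
```

```bash
cat > grill.py <<'E'
from h import *
from scipy.optimize import least_squares
im=cv2.imread('pics/top1.png')[:,:,::-1].copy()
print(im[190,250],im[200,320],im[228,310],im[170,300])
m=((im.max(2)<100)&(im.max(2).astype(int)-im.min(2)<22)).astype(np.uint8);m[:,:205]=0;m[:,350:]=0;m[:150]=0;m[250:]=0
m=cv2.morphologyEx(m,cv2.MORPH_OPEN,np.ones((5,5)))
c,_=cv2.findContours(m,cv2.RETR_EXTERNAL,cv2.CHAIN_APPROX_NONE);c=max(c,key=cv2.contourArea)
q=cv2.approxPolyDP(cv2.convexHull(c),5,True)[:,0];print('plate',m.sum(),q.tolist())
g=lambda p,q:np.array([p[0]+q[0]*np.cos(p[2])-q[1]*np.sin(p[2]),p[1]+q[0]*np.sin(p[2])+q[1]*np.cos(p[2]),q[2]])
Q=[(sx*.095,sy*.19,.075+.019*sy) for sx,sy in [(1,1),(1,-1),(-1,-1),(-1,1)]]
q=q[np.argsort(np.arctan2(*(q-q.mean(0)).T[::-1]))].astype(float)
if len(q)==4:
  r=least_squares(lambda p:np.concatenate([px('top',g(p,a))-b for a,b in zip(Q,q)]),[.55,.18,0]);print('grill',r.x,np.round(r.fun,1))
im2=cv2.resize(im[140:270,210:460],(800,416),interpolation=cv2.INTER_CUBIC);cv2.imwrite('pics/crop1.png',im2[:,:,::-1])
E
python3 grill.py
```

```text
[81 76 68] [71 68 61] [229 239 222] [72 69 61]
plate 5594 [[330, 163], [334, 213], [229, 223], [225, 171]]
grill [0.55371937 0.18528156 0.09628944] [-2.2 -1.2  1.5 -1.7  2.6  1.5 -1.9  1.3]
```

View pics/crop1.png

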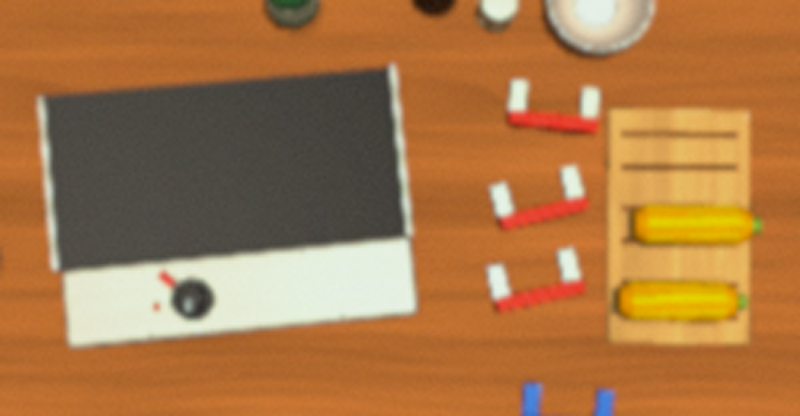

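Emit:
step_arm(deltas=[[27.5,44.0,2,84,1],[27.5,44.0,2,84,1],[27.5,44.0,2,84,1],[27.5,44.0,2,84,1],[27.5,44.0,2,84,1],[27.5,44.0,2,84,1],[27.5,44.0,2,84,1],[27.5,44.0,2,84,1],[27.5,44.0,2,84,1],[27.5,44.0,2,84,1],[27.5,44.0,2,84,0.6],[27.5,44.0,2,84,0.6]])

```text
clock: 1.9
ee_pos: [0.4943, -0.1684, 0.2519]
tcp_rot: [0.0, 0.616, 0.788, 0.001]
force: [-1.1, 0.6, 0.0]
gripper_width: 0.059
gripper_force: 0.0
```

```bash
cat > look.py <<'E'
import sys
from h import *
o=get_obs();t=o['tcp_rot'];R=Rq(t);print('t',round(o['clock'],2),'tcp',np.round(o['ee_pos'],4),'tooly',round(np.degrees(np.arctan2(R[1,1],R[0,1])),2),'width',o['gripper_width'],'f',np.round(o['force'],1))
c=calibration('wrist');im=snap('wrist',sys.argv[1] if len(sys.argv)>1 else None)
z0=float(sys.argv[2]) if len(sys.argv)>2 else .03
print('cam',np.round(c['position'],3))
for k,z,a in [('red',z0,300),('yellow',z0+.016,1000)]:
  for s,ce,r,_ in blobs(im,k,a):
    edge=s[0]<2 or s[1]<2 or s[0]+s[2]>638 or s[1]+s[3]>398
    print(k,s[4],'rect',np.round(r[0]),np.round(r[1]),np.round(w('wrist',r[0],z,c),4)[:2],'ang,len',np.round(ang('wrist',r,z,c),3),'EDGE' if edge else '')
E
python3 look.py w1
```

```text
t 1.9 tcp [ 0.4943 -0.1684  0.2519] tooly 13.97 width 0.05896980128858511 f [-1.1  0.6  0. ]
cam [ 0.477 -0.101  0.394]
red 1572 rect [254. 149.] [95. 18.] [ 0.4194 -0.1626] ang,len [1.03085e+02 9.70000e-02] 
red 1272 rect [337. 174.] [91. 14.] [ 0.5091 -0.1669] ang,len [1.04577e+02 9.70000e-02] 
red 1746 rect [423. 205.] [21. 89.] [ 0.6083 -0.1781] ang,len [84.231  0.097] 
yellow 1303 rect [217. 250.] [37. 67.] [ 0.4045 -0.2751] ang,len [51.568  0.076] 
yellow 3689 rect [291. 310.] [ 39. 105.] [ 0.4967 -0.3279] ang,len [90.599  0.135]
```

View pics/w1.png

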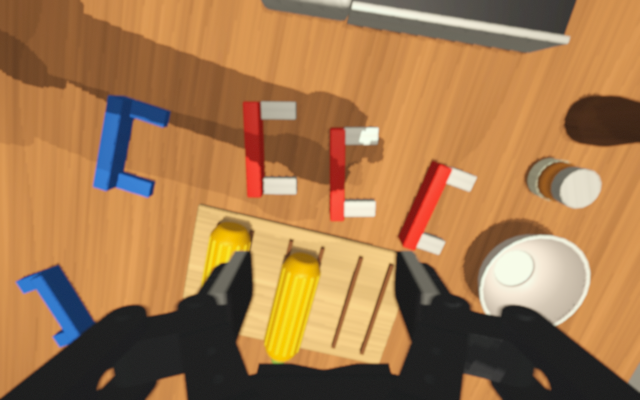

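Emit:
step_arm(deltas=[[1.6,0,-5,0.6,0.6],[1.6,0,-10,0.6,0.6],[1.6,0,-14,0.6,0.6],[1.6,0,-17,0.6,0.6],[1.6,0,-18,0.6,0.6],[1.6,0,-18,0.6,0.6]])

```text
clock: 2.55
ee_pos: [0.5069, -0.1743, 0.0703]
tcp_rot: [-0.001, 0.616, 0.788, -0.001]
force: [-0.4, 0.8, 0.2]
gripper_width: 0.0515
gripper_force: 0.0
```

```bash
python3 look.py w2
```

```text
t 2.55 tcp [ 0.5069 -0.1743  0.0703] tooly 13.98 width 0.051528019301855736 f [-0.4  0.8  0.2]
cam [ 0.49  -0.106  0.212]
red 7638 rect [176. 170.] [185.  47.] [ 0.4232 -0.1586] ang,len [1.04171e+02 9.80000e-02] 
red 4588 rect [333. 218.] [ 28. 171.] [ 0.5096 -0.1645] ang,len [1.04412e+02 9.90000e-02] 
red 5843 rect [501. 258.] [ 51. 127.] [ 0.6071 -0.1641] ang,len [8.5344e+01 7.3000e-02]
```

View pics/w2.png

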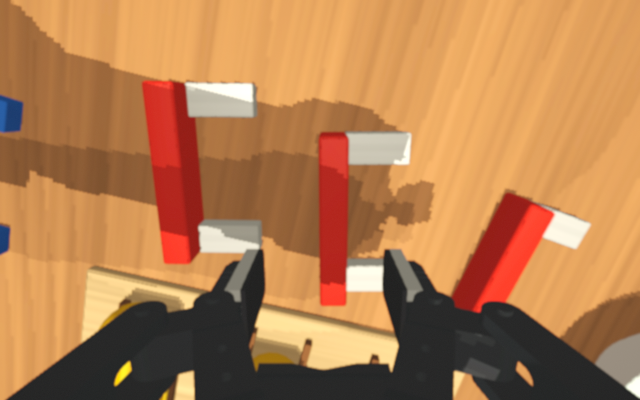

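Emit:
step_arm(deltas=[[0.2,0.7,-3,0.4,0.6],[0.2,0.7,-5,0.4,0.6],[0.2,0.7,-6.3,0.4,0.6],[0.2,0.7,-6.3,0.4,0.6],[0.2,0.7,-6.3,0.4,0],[0.2,0.7,-6.3,0.4,0],[0.2,0.7,-6.3,0.4,0],[0.2,0.7,-6.3,0.4,0],[0.2,0.7,-6.3,0.4,0]], newtons=50)

```text
clock: 3.5
ee_pos: [0.5113, -0.166, 0.0097]
tcp_rot: [0.001, 0.612, 0.791, 0.0]
force: [0.2, 0.5, 7.0]
gripper_width: 0.0148
gripper_force: 49.9
```

```bash
python3 look.py|head -1; python3 - <<'E'
import numpy as np
th=.0963;g=np.array([.5537,.1853])
for y in (-.14,0.,-.076,.064):print(y,np.round(g+y*np.array([-np.sin(th),np.cos(th)]),4),'surf',.075+.1003*y)
E
```

```text
t 3.5 tcp [ 0.5113 -0.166   0.0097] tooly 14.51 width 0.014762791420694723 f [0.2 0.5 7. ]
-0.14 [0.5672 0.0459] surf 0.060958
0.0 [0.5537 0.1853] surf 0.075
-0.076 [0.561  0.1097] surf 0.0673772
0.064 [0.5475 0.249 ] surf 0.0814192
```

Emit:
step_arm(deltas=[[0,0,4,0,0],[0,0,9,0,0],[0,0,14,8,0],[0.6,5,18,16,0],[1.2,10,20,24,0],[1.8,15,20,32,0],[2.4,20,20,40,0],[3,25,20,48,0],[3.6,30,20,56,0],[4.3,35,20,64,0],[4.3,35,20,72,0],[4.3,35,20,81,0]])

```text
clock: 4.75
ee_pos: [0.5518, 0.1897, 0.2085]
tcp_rot: [-0.0, -0.052, 0.999, 0.002]
force: [-1.6, 0.3, -1.7]
gripper_width: 0.0149
gripper_force: 49.4
```

Emit:
step_arm(deltas=[[0,0,0,0,0],[0,0,0,0,0]])

```text
clock: 4.95
ee_pos: [0.5531, 0.1832, 0.2077]
tcp_rot: [-0.001, -0.043, 0.999, -0.001]
force: [-0.3, 0.3, -2.2]
gripper_width: 0.0151
gripper_force: 49.4
```

```bash
python3 look.py w3
```

```text
t 4.95 tcp [0.5531 0.1832 0.2077] tooly 94.88 width 0.015053858292848919 f [-0.3  0.3 -2.2]
cam [0.484 0.178 0.349]
red 372 rect [424.  42.] [23. 18.] [0.4279 0.2571] ang,len [5.4232e+01 1.9000e-02] 
red 8281 rect [324. 264.] [210.  43.] [0.6378 0.1908] ang,len [4.888 0.23 ]
```

View pics/w3.png

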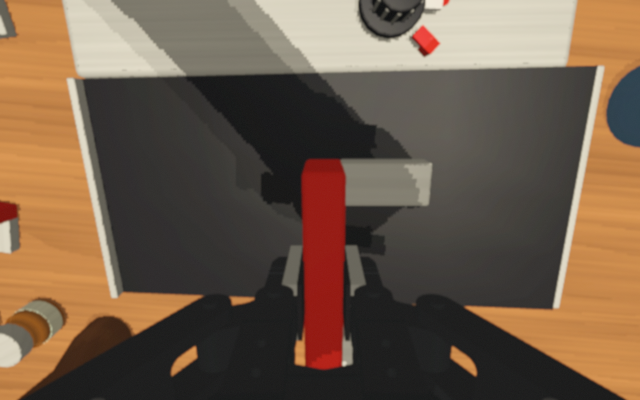

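```bash
python3 - <<'E'
from h import *
from scipy.optimize import least_squares
c=calibration('wrist')
g=lambda p,q:np.array([p[0]+q[0]*np.cos(p[2])-q[1]*np.sin(p[2]),p[1]+q[0]*np.sin(p[2])+q[1]*np.cos(p[2]),q[2]])
Q=[(-.095,-.189,.056),(-.095,.19,.094),(.095,.19,.094),(.095,-.189,.056)]
q=np.array([[85,79],[596,68],[553,306],[122,293]])
r=least_squares(lambda p:np.concatenate([px('wrist',g(p,a),c)-b for a,b in zip(Q,q)]),[.55,.18,0]);print('grill',r.x,np.round(r.fun,1))
E
```

```text
grill [0.55796242 0.18270717 0.10189614] [-4.1  0.1  2.8 -2.3  0.4  4.7  0.5  0.3]
```

Emit:
step_arm(deltas=[[0.3,0.1,-4,0.6,0],[0.3,0.1,-8,0.6,0],[0.3,0.1,-10,0.6,0],[0.3,0.1,-11,0.6,0],[0.3,0.1,-11.4,0.6,0],[0.3,0.1,-11.4,0.6,0],[0.3,0.1,-11.4,0.6,0]])

```text
clock: 5.7
ee_pos: [0.5572, 0.1859, 0.0957]
tcp_rot: [0.001, -0.05, 0.999, 0.0]
force: [0.1, -0.4, -2.3]
gripper_width: 0.0147
gripper_force: 49.3
```

Emit:
step_arm(deltas=[[0,0,-0.2,0,0],[0,0,-0.4,0,0],[0,0,-0.4,0,0]])

```text
clock: 6.0
ee_pos: [0.5563, 0.1853, 0.0904]
tcp_rot: [0.0, -0.05, 0.999, -0.0]
force: [-0.1, -0.0, -1.7]
gripper_width: 0.0147
gripper_force: 49.3
```

Emit:
step_arm(deltas=[[0,0,-0.1,0,0],[0,0,-0.2,0,0],[0,0,-0.2,0,0]])

```text
clock: 6.3
ee_pos: [0.5564, 0.1855, 0.0893]
tcp_rot: [0.0, -0.05, 0.999, -0.0]
force: [-1.5, -1.9, 4.0]
gripper_width: 0.0147
gripper_force: 50.2
```

Emit:
step_arm(deltas=[[0,0,0,0,0.25],[0,0,0,0,0.35],[0,0,0,0,0.5],[0,0,0,0,0.5],[0,0,2,0,0.5],[0,0,6,0,0.5],[0,0,11,0,0.5],[0,0,15,0,0.5]])

```text
clock: 7.1
ee_pos: [0.5564, 0.186, 0.2407]
tcp_rot: [0.001, -0.05, 0.999, 0.001]
force: [0.9, 0.6, 0.0]
gripper_width: 0.043
gripper_force: 0.0
```

Emit:
step_arm(deltas=[[-1,-5,0,-8,0.7],[-2,-10,0,-16,0.7],[-3,-15,0,-24,0.7],[-4,-20,0,-32,0.7],[-5,-25,0,-40,0.7],[-6,-30,0,-48,0.7],[-6,-35,0,-56,0.7],[-6,-40,0,-64,0.7],[-6,-45,0,-72,0.7],[-6,-49,0,-80,0.7],[-6,-49,0,-88,0.7],[-6,-49,0,-92,0.7]])

```text
clock: 8.3
ee_pos: [0.4956, -0.3066, 0.2377]
tcp_rot: [-0.0, 0.687, 0.727, -0.0]
force: [0.4, -0.3, 1.0]
gripper_width: 0.0598
gripper_force: 0.0
```

```bash
python3 look.py; python3 - <<'E'
from h import *
im=snap('top','top2')
for k,z,a in [('red',.03,30),('yellow',.045,100)]:
  for s,ce,r,_ in blobs(im,k,a):
    if s[1]>280 or s[0]<100: continue
    zz=.105 if ce[0]<345 else z
    print(k,s[4],np.round(ce,1),np.round(w('top',ce,zz),4)[:2],'ang,len',np.round(ang('top',r,zz),3))
cv2.imwrite('pics/crop2.png',cv2.resize(im[140:290,200:470],(800,444),interpolation=cv2.INTER_CUBIC)[:,:,::-1])
E
```

```text
t 8.3 tcp [ 0.4956 -0.3066  0.2377] tooly 3.26 width 0.05977012982252033 f [ 0.4 -0.3  1. ]
cam [ 0.492 -0.237  0.379]
red 1074 rect [254.  35.] [76. 18.] [ 0.4251 -0.1823] ang,len [1.0319e+02 6.3000e-02] EDGE
red 2339 rect [456.  50.] [ 23. 108.] [ 0.6099 -0.184 ] ang,len [83.784  0.091] EDGE
yellow 5446 rect [242. 177.] [130.  47.] [ 0.4162 -0.311 ] ang,len [89.608  0.129] 
yellow 5014 rect [324. 199.] [ 45. 127.] [ 0.4969 -0.3289] ang,len [88.688  0.13 ] 
red 92 [382.4 177.8] [ 0.6112 -0.1783] ang,len [82.948  0.094]
red 117 [279.5 190.3] [0.5579 0.1848] ang,len [5.693 0.098]
red 78 [378.9 231.9] [ 0.417  -0.1644] ang,len [1.02408e+02 9.80000e-02]
yellow 168 [422.2 209.8] [ 0.4954 -0.3167] ang,len [9.0158e+01 6.7000e-02]
yellow 330 [423.7 233.6] [ 0.4113 -0.321 ] ang,len [92.221  0.109]
```

View pics/crop2.png

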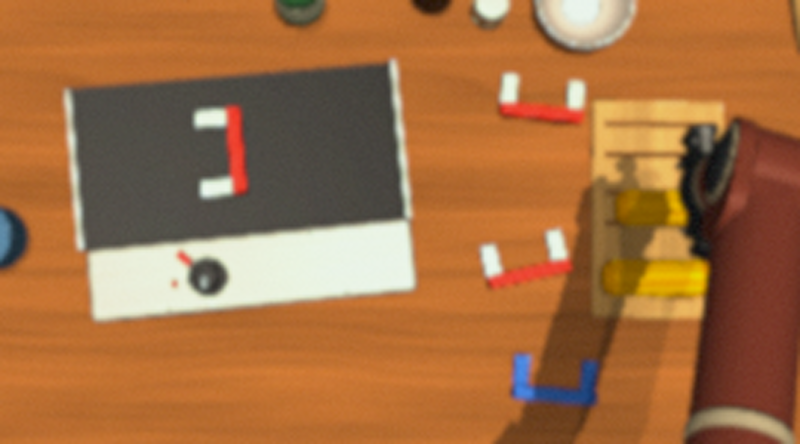

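Emit:
step_arm(deltas=[[0.1,-1.5,-4,-3.5,0.7],[0.1,-2.7,-9,-3.5,0.7],[0.1,-2.7,-14,-3.5,0.7],[0.1,-2.7,-17,-3.5,0.7],[0.1,-2.7,-17,-3.5,0.7]])

```text
clock: 8.9
ee_pos: [0.4939, -0.3294, 0.0636]
tcp_rot: [-0.005, 0.705, 0.709, -0.001]
force: [0.2, 0.6, 0.9]
gripper_width: 0.0598
gripper_force: 0.0
```

```bash
python3 look.py w4
```

```text
t 8.9 tcp [ 0.4939 -0.3294  0.0636] tooly 0.37 width 0.05981280738021782 f [0.2 0.6 0.9]
cam [ 0.495 -0.26   0.206]
red 347 rect [194.   6.] [12. 41.] [ 0.4342 -0.2181] ang,len [0.235 0.019] EDGE
red 2789 rect [567.  24.] [48. 72.] [ 0.6027 -0.2247] ang,len [0.258 0.032] EDGE
yellow 19014 rect [168. 195.] [234. 102.] [ 0.4203 -0.3019] ang,len [91.506  0.114] 
yellow 18868 rect [334. 246.] [247.  90.] [ 0.4988 -0.3267] ang,len [90.838  0.131]
```

View pics/w4.png

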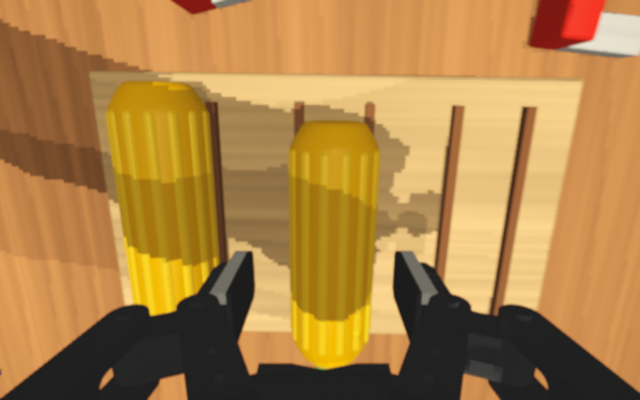

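Emit:
step_arm(deltas=[[0.3,-0.3,-2.5,0,0.7],[0.3,-0.3,-4.2,0,0.7],[0.3,-0.3,-5.1,0,0.7],[0.3,-0.3,-5.1,0,0.7],[0.3,-0.3,-5.1,0,0.4],[0.3,-0.3,-5.1,0,0.4],[0.3,-0.3,-5.1,0,0.4],[0.3,-0.3,-5.1,0,0.4]], newtons=40)

```text
clock: 9.75
ee_pos: [0.4992, -0.3351, 0.0191]
tcp_rot: [-0.0, 0.706, 0.708, -0.001]
force: [-4.0, 0.1, 6.1]
gripper_width: 0.0444
gripper_force: 40.9
```

Emit:
step_arm(deltas=[[0,0,3,0,0.4],[0,0,8,0,0.4],[0,0,13,0,0.4],[0,2,17,8,0.4],[0.5,6,19,16,0.4],[1,11,19,24,0.4],[1.5,16,19,32,0.4],[2,21,19,40,0.4],[2.5,26,19,48,0.4],[3,31,19,56,0.4],[3.5,36,19,64,0.4],[4,41,19,72,0.4]])

```text
clock: 10.95
ee_pos: [0.5404, 0.0756, 0.2083]
tcp_rot: [0.001, 0.152, 0.988, 0.0]
force: [1.2, -0.0, -2.9]
gripper_width: 0.0445
gripper_force: 42.3
```

Emit:
step_arm(deltas=[[0.4,5,0,8,0.4],[0.8,10,0,16,0.4],[1.1,15,0,23.5,0.4],[1.1,17.6,0,23.5,0.4],[1.1,17.6,0,23.5,0.4],[1.1,17.6,0,23.5,0.4],[1.1,17.6,0,23.5,0.4]])

```text
clock: 11.65
ee_pos: [0.5517, 0.2478, 0.2073]
tcp_rot: [0.0, -0.049, 0.999, -0.001]
force: [0.4, -0.1, -2.6]
gripper_width: 0.0447
gripper_force: 42.2
```

```bash
python3 look.py w5 0.1
```

```text
t 11.65 tcp [0.5517 0.2478 0.2073] tooly 95.59 width 0.044711748342965756 f [ 0.4 -0.1 -2.6]
cam [0.482 0.241 0.349]
red 3830 rect [241. 198.] [134.  33.] [0.5561 0.1873] ang,len [6.053 0.102] 
yellow 8634 rect [352. 240.] [ 57. 256.] [0.5743 0.271 ] ang,len [3.933 0.197] 
yellow 2694 rect [288. 254.] [216.  21.] [0.5896 0.226 ] ang,len [5.476 0.17 ] 
yellow 1591 rect [272. 255.] [215.  10.] [0.5917 0.2148] ang,len [5.443 0.17 ] 
yellow 3887 rect [311. 259.] [216.  33.] [0.5918 0.2429] ang,len [6.096 0.172]
```

View pics/w5.png

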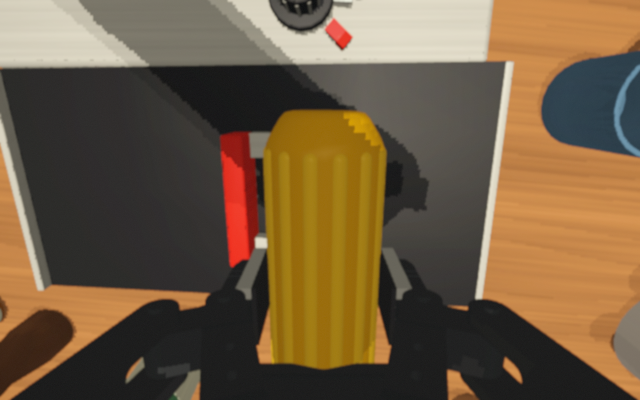

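Emit:
step_arm(deltas=[[-0.1,0.4,-4,0,0.4],[-0.1,0.4,-8,0,0.4],[-0.1,0.4,-10,0,0.4],[-0.1,0.4,-10.8,0,0.4],[-0.1,0.4,-11.1,0,0.4],[-0.1,0.4,-11.1,0,0.4],[-0.1,0.4,-11.1,0,0.4]])

```text
clock: 12.4
ee_pos: [0.551, 0.2542, 0.0979]
tcp_rot: [0.001, -0.05, 0.999, 0.001]
force: [0.1, 0.1, -2.1]
gripper_width: 0.0447
gripper_force: 42.2
```

Emit:
step_arm(deltas=[[0,-0.2,-0.2,0,0.4],[0,-0.2,-0.4,0,0.4],[0,-0.2,-0.4,0,0.4],[0,-0.2,-0.4,0,0.4]])

```text
clock: 12.8
ee_pos: [0.5506, 0.2515, 0.0932]
tcp_rot: [0.001, -0.05, 0.999, -0.0]
force: [-0.0, -2.4, 3.7]
gripper_width: 0.0444
gripper_force: 42.7
```

Emit:
step_arm(deltas=[[0,0,0,0,0.56],[0,0,0,0,0.6],[0,0,0,0,0.65],[0,0,0,0,0.68],[0,0,0,0,0.68],[0,0,0,0,0.68],[0,0,1.5,0,0.68],[0,0,4,0,0.68],[0,0,8,0,0.68],[0,0,12,0,0.68],[0,0,14,0,0.68],[0,0,14,0,0.68]])

```text
clock: 14.0
ee_pos: [0.5514, 0.2538, 0.2373]
tcp_rot: [0.004, -0.05, 0.999, 0.002]
force: [-0.0, 0.2, 0.4]
gripper_width: 0.0579
gripper_force: 0.0
```

```bash
python3 look.py w6 0.105
```

```text
t 14.0 tcp [0.5514 0.2538 0.2373] tooly 95.74 width 0.05787420801264446 f [-0.   0.2  0.4]
cam [0.481 0.246 0.378]
red 3209 rect [240. 188.] [122.  29.] [0.5551 0.188 ] ang,len [5.877 0.1  ] 
yellow 6759 rect [315. 192.] [151.  58.] [0.5491 0.248 ] ang,len [5.351 0.119]
```

View pics/w6.png

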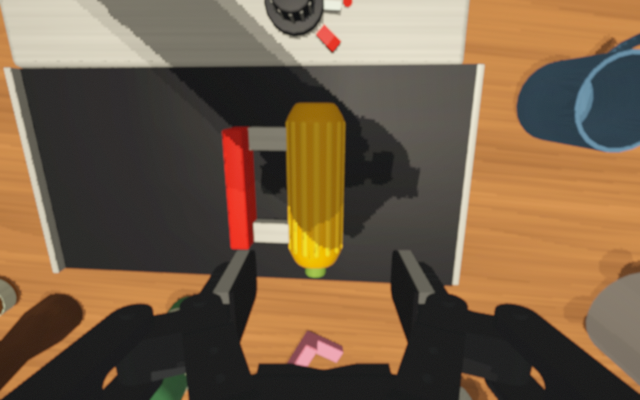

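Emit:
step_arm(deltas=[[-1,-4,0,-8,0.6],[-2.5,-8.5,0,-16,0.6],[-4,-13,0,-24,0.6],[-5.5,-17.5,0,-32,0.6],[-7,-22,0,-40,0.6],[-8.5,-26.5,0,-48,0.6],[-10,-31,0,-56,0.6],[-11.5,-35.5,0,-64,0.6],[-12.5,-39,0,-72,0.6],[-13.3,-41.9,0,-80,0.6],[-13.3,-41.9,-8,-82.8,0.6],[-13.3,-41.9,-12,-82.8,0.6]])

```text
clock: 15.25
ee_pos: [0.4169, -0.1694, 0.1314]
tcp_rot: [0.001, 0.625, 0.781, 0.0]
force: [0.9, -1.5, -1.9]
gripper_width: 0.0511
gripper_force: 0.0
```

Emit:
step_arm(deltas=[[0,0,-2,0,0.6],[0,0,-4,0,0.6],[0,0,-4,0,0.6]])

```text
clock: 15.55
ee_pos: [0.4142, -0.1665, 0.0894]
tcp_rot: [-0.004, 0.623, 0.782, -0.001]
force: [-0.2, 0.3, 0.5]
gripper_width: 0.051
gripper_force: 0.0
```

```bash
python3 look.py w7
```

```text
t 15.55 tcp [ 0.4142 -0.1665  0.0894] tooly 12.95 width 0.051048517283688775 f [-0.2  0.3  0.5]
cam [ 0.4   -0.099  0.231]
red 3792 rect [332. 214.] [156.  25.] [ 0.4172 -0.1602] ang,len [1.03308e+02 9.90000e-02] 
red 6497 rect [607. 293.] [ 57. 137.] [ 0.6003 -0.1716] ang,len [85.447  0.088] EDGE
yellow 1788 rect [288. 348.] [41. 68.] [ 0.4093 -0.2466] ang,len [15.393  0.042]
```

View pics/w7.png

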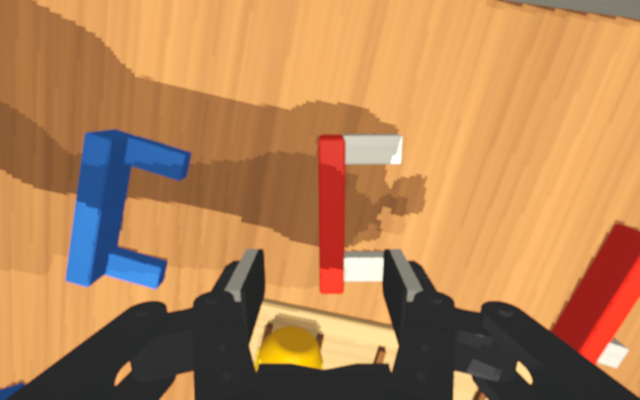

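Emit:
step_arm(deltas=[[0.3,0.4,-3,0.3,0.6],[0.3,0.4,-6,0.3,0.6],[0.3,0.4,-7.5,0.3,0.6],[0.3,0.4,-8,0.3,0.6],[0.3,0.4,-8,0.3,0.6],[0.3,0.4,-8,0.3,0],[0.3,0.4,-8,0.3,0],[0.3,0.4,-8,0.3,0],[0.3,0.4,-8,0.3,0],[0.3,0.4,-8,0.3,0]], newtons=50)

```text
clock: 16.6
ee_pos: [0.4204, -0.1637, 0.0134]
tcp_rot: [0.001, 0.621, 0.784, -0.0]
force: [-0.2, -0.3, 5.9]
gripper_width: 0.0146
gripper_force: 49.6
```

Emit:
step_arm(deltas=[[0,0,4,0,0],[0,0,9,0,0],[1,0,14,8,0],[3,3,17,16,0],[5,6,17,24,0],[7,9,17,32,0],[9,12,17,40,0],[11,15,17,48,0],[13,18,17,56,0],[15,20.9,17,64,0],[15,20.9,17,72,0],[15,20.9,17,80,0]])

```text
clock: 17.8
ee_pos: [0.5698, 0.0469, 0.1822]
tcp_rot: [-0.0, -0.032, 0.999, -0.0]
force: [0.7, -1.4, -2.1]
gripper_width: 0.015
gripper_force: 49.6
```

Emit:
step_arm(deltas=[[0,0,-3,2.4,0],[0,0,-7,2.4,0],[0,0,-9,2.4,0],[0,0,-9.5,2.4,0],[0,0,-9.5,2.4,0]])

```text
clock: 18.3
ee_pos: [0.5697, 0.0454, 0.087]
tcp_rot: [-0.001, -0.049, 0.999, -0.0]
force: [-0.3, -0.1, -1.1]
gripper_width: 0.0148
gripper_force: 49.5
```

Emit:
step_arm(deltas=[[0,0,-0.2,0,0],[0,0,-0.4,0,0],[0,0,-0.6,0,0],[0,0,-0.6,0,0]])

```text
clock: 18.7
ee_pos: [0.5702, 0.0456, 0.0816]
tcp_rot: [0.0, -0.049, 0.999, -0.0]
force: [0.8, -0.3, -2.5]
gripper_width: 0.0148
gripper_force: 49.5
```

Emit:
step_arm(deltas=[[0,0,-0.1,0,0],[0,0,-0.2,0,0],[0,0,-0.3,0,0],[0,0,-0.3,0,0]])

```text
clock: 19.1
ee_pos: [0.5702, 0.0456, 0.0789]
tcp_rot: [0.0, -0.049, 0.999, -0.0]
force: [-1.5, -1.3, 2.9]
gripper_width: 0.0147
gripper_force: 50.2
```

Emit:
step_arm(deltas=[[0,0,0,0,0.25],[0,0,0,0,0.35],[0,0,0,0,0.5],[0,0,0,0,0.5],[0,0,2,0,0.5],[0,0,6,0,0.5],[0,0,11,0,0.5],[0,0,15,0,0.5]])

```text
clock: 19.9
ee_pos: [0.5703, 0.0462, 0.2307]
tcp_rot: [0.001, -0.049, 0.999, 0.0]
force: [1.3, 0.4, 0.4]
gripper_width: 0.0428
gripper_force: 0.0
```

Emit:
step_arm(deltas=[[-1,-3,0,-8,0.7],[-2.5,-6.5,0,-16,0.7],[-4,-10,0,-24,0.7],[-5.5,-13.5,0,-32,0.7],[-7,-17,0,-40,0.7],[-8.5,-20.5,0,-48,0.7],[-10,-24,0,-56,0.7],[-11.5,-27.5,0,-64,0.7],[-13,-31,0,-72,0.7],[-14.5,-34,0,-80,0.7],[-15.8,-36,0,-88,0.7],[-15.8,-36,-4,-95.5,0.7]])

```text
clock: 21.1
ee_pos: [0.4131, -0.3207, 0.1918]
tcp_rot: [0.006, 0.711, 0.703, -0.0]
force: [0.5, -0.1, -0.3]
gripper_width: 0.0595
gripper_force: 0.0
```

Emit:
step_arm(deltas=[[0,0,-4,0,0.7],[0,0,-8,0,0.7],[0,0,-10,0,0.7],[0,0,-10,0,0.7]])

```text
clock: 21.5
ee_pos: [0.4102, -0.3129, 0.0856]
tcp_rot: [-0.003, 0.706, 0.708, -0.0]
force: [0.2, -0.0, 0.5]
gripper_width: 0.0594
gripper_force: 0.0
```

```bash
python3 look.py w8; python3 - <<'E'
from h import *
im=snap('top','top3')
for k,a in [('red',30),('yellow',100)]:
  for s,ce,r,_ in blobs(im,k,a):
    if s[1]>280 or s[0]<100: continue
    zz=(.09 if ce[0]>290 else .105) if ce[0]<345 else .03
    print(k,s[4],np.round(ce,1),np.round(w('top',ce,zz),4)[:2],'ang,len',np.round(ang('top',r,zz),3))
E
```

```text
t 21.5 tcp [ 0.4102 -0.3129  0.0856] tooly 0.17 width 0.059354854090276306 f [ 0.2 -0.   0.5]
cam [ 0.411 -0.244  0.227]
yellow 15166 rect [330. 229.] [220.  81.] [ 0.4137 -0.3098] ang,len [90.483  0.129] 
red 135 [320.  187.7] [0.5688 0.0456] ang,len [5.863 0.102]
red 119 [279.5 190. ] [0.559  0.1848] ang,len [4.901 0.097]
red 90 [382.5 177.8] [ 0.6111 -0.1787] ang,len [82.948  0.094]
yellow 444 [260.4 192.1] [0.5515 0.2505] ang,len [5.423 0.125]
yellow 111 [413.3 233.9] [ 0.4101 -0.2871] ang,len [9.0178e+01 4.6000e-02]
```

View pics/w8.png

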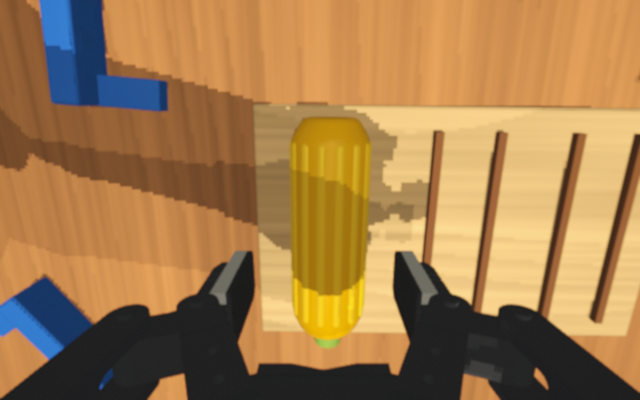

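Emit:
step_arm(deltas=[[0.2,-0.3,-3,0,0.7],[0.2,-0.3,-5.5,0,0.7],[0.2,-0.3,-7,0,0.7],[0.2,-0.3,-7,0,0.7],[0.2,-0.3,-7,0,0.7],[0.2,-0.3,-7,0,0.4],[0.2,-0.3,-7,0,0.4],[0.2,-0.3,-7,0,0.4],[0.2,-0.3,-7,0,0.4]], newtons=40)

```text
clock: 22.5
ee_pos: [0.4142, -0.318, 0.0201]
tcp_rot: [0.001, 0.707, 0.708, -0.0]
force: [-1.2, -0.3, 6.6]
gripper_width: 0.0447
gripper_force: 40.2
```

Emit:
step_arm(deltas=[[0,0,3,0,0.4],[0,0,8,0,0.4],[0,1,13,7,0.4],[1,4,17,15,0.4],[2.5,8,18,23,0.4],[4,12.5,18,31,0.4],[5.5,17,18,39,0.4],[7,21.5,18,47,0.4],[9,26,18,55,0.4],[11,30.5,18,63,0.4],[13,35,18,71,0.4],[14,38,18,79,0.4]])

```text
clock: 23.7
ee_pos: [0.5549, 0.0669, 0.1995]
tcp_rot: [0.001, 0.09, 0.996, 0.001]
force: [0.0, 0.6, -3.2]
gripper_width: 0.0445
gripper_force: 43.1
```

Emit:
step_arm(deltas=[[1.1,4.9,0,8,0.4],[1.1,4.9,0,16.5,0.4],[1.1,4.9,-4,16.5,0.4],[1.1,4.9,-8,16.5,0.4],[1.1,4.9,-10,16.5,0.4],[1.1,4.9,-11,16.5,0.4],[1.1,4.9,-11,16.5,0.4],[1.1,4.9,-11,16.5,0.4]])

```text
clock: 24.5
ee_pos: [0.566, 0.1121, 0.0897]
tcp_rot: [0.001, -0.049, 0.999, 0.0]
force: [0.5, 0.3, -2.1]
gripper_width: 0.0446
gripper_force: 43.0
```

Emit:
step_arm(deltas=[[0,-0.1,-0.3,0,0.4],[0,-0.1,-0.6,0,0.4],[0,-0.1,-0.8,0,0.4],[0,-0.1,-0.8,0,0.4]])

```text
clock: 24.9
ee_pos: [0.5651, 0.1105, 0.0802]
tcp_rot: [-0.0, -0.049, 0.999, -0.0]
force: [0.6, -0.9, -2.8]
gripper_width: 0.0446
gripper_force: 43.1
```

Emit:
step_arm(deltas=[[0,0,-0.15,0,0.4],[0,0,-0.2,0,0.4],[0,0,-0.2,0,0.4]])

```text
clock: 25.2
ee_pos: [0.5652, 0.1106, 0.0801]
tcp_rot: [0.0, -0.049, 0.999, -0.001]
force: [-2.5, -1.9, 6.9]
gripper_width: 0.0443
gripper_force: 44.2
```

Emit:
step_arm(deltas=[[0,0,0,0,0.56],[0,0,0,0,0.6],[0,0,0,0,0.65],[0,0,0,0,0.68],[0,0,0,0,0.68],[0,0,0,0,0.68],[0,0,1.5,0,0.68],[0,0,4,0,0.68],[0,0,8,0,0.68],[0,0,12,0,0.68],[0,0,16,0,0.68],[0,0,18,0,0.68]])

```text
clock: 26.4
ee_pos: [0.566, 0.1123, 0.2635]
tcp_rot: [0.003, -0.049, 0.999, 0.001]
force: [0.6, 0.5, 0.5]
gripper_width: 0.0579
gripper_force: 0.0
```

Emit:
step_arm(deltas=[[-4,3,0,0,0.6],[-8,6,0,0,0.6],[-11,9,0,0,0.6],[-11,9,0,0,0.6],[-11,9,0,0,0.6]])

```text
clock: 26.9
ee_pos: [0.4545, 0.2017, 0.2596]
tcp_rot: [0.001, -0.051, 0.999, -0.0]
force: [-0.1, -0.1, 0.1]
gripper_width: 0.0516
gripper_force: 0.0
```

```bash
python3 look.py w9 0.09; python3 - <<'E'
from h import *
for r in spotter.pinpoint('wrist','knob_grip'): print(r['score'],r['xy'],w('wrist',r['xy'],.1))
im=snap('top','top4')
for k,a in [('red',30),('yellow',100)]:
  for s,ce,r,_ in blobs(im,k,a):
    if s[1]>280 or s[0]<100: continue
    zz=(.09 if ce[0]>290 else .105)+(.016 if k=='yellow' else 0)
    print(k,s[4],np.round(ce,1),np.round(w('top',ce,zz),4)[:2],'ang,len',np.round(ang('top',r,zz),3))
for r in spotter.pinpoint('top','knob_grip'): print(r['score'],r['xy'],w('top',r['xy'],.1))
E
```

```text
t 26.9 tcp [0.4545 0.2017 0.2596] tooly 95.82 width 0.05162244508298017 f [-0.1 -0.1  0.1]
cam [0.385 0.195 0.401]
red 2232 rect [158. 268.] [89. 32.] [0.5566 0.0507] ang,len [6.177 0.094] 
red 1998 rect [294. 284.] [104.  21.] [0.5603 0.1841] ang,len [4.515 0.115] 
red 894 rect [ 21. 269.] [46. 23.] [ 0.5714 -0.0823] ang,len [8.4293e+01 4.3000e-02] EDGE
yellow 2865 rect [214. 258.] [78. 51.] [0.532  0.1095] ang,len [4.4   0.077] 
yellow 5673 rect [361. 290.] [ 50. 133.] [0.5508 0.2477] ang,len [4.837 0.141] 
0.73 [350.3, 141.8] [0.41685602 0.21931572 0.1       ]
red 138 [320.  187.7] [0.5687 0.0457] ang,len [5.863 0.102]
red 92 [382.4 177.8] [ 0.6038 -0.1708] ang,len [82.948  0.091]
red 120 [279.5 190.1] [0.5586 0.1847] ang,len [4.589 0.097]
yellow 432 [301.2 188.4] [0.5646 0.1103] ang,len [5.076 0.122]
yellow 267 [260.2 185.6] [0.5724 0.2491] ang,len [6.364 0.084]
```

View pics/w9.png

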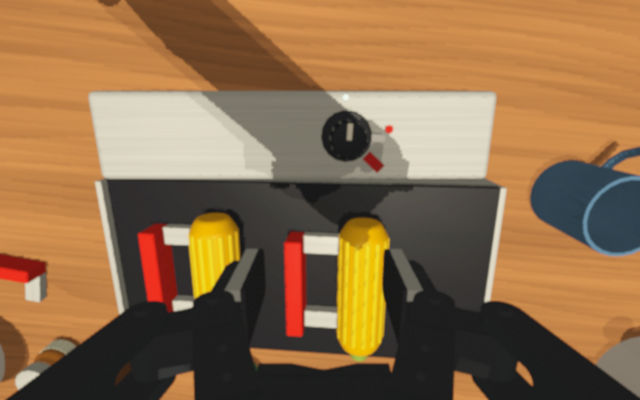

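```bash
python3 - <<'E'
from h import *
im=cv2.imread('pics/w9.png')[:,:,::-1]; c=calibration('wrist')
m=(im.max(2)<75).astype(np.uint8); n,l,s,ce=cv2.connectedComponentsWithStats(m[100:175,310:380].copy()); i=1+np.argmax(s[1:,4]); 
p=ce[i]+[310,100]; print('wrist',p,s[i],[np.round(w('wrist',p,z,c),4) for z in (.09,.1,.116)])
# white pointer within blob
sub=im[115:150,335:360]; mm=sub.min(2)>110; yx=np.argwhere(mm); print(len(yx), yx.mean(0)[::-1]+[335,115], np.cov(yx.T))
q=yx.mean(0)[::-1]+[335,115];print(w('wrist',q,.116,c))
im=cv2.imread('pics/top3.png')[:,:,::-1]; m=(im.max(2)<95).astype(np.uint8)
n,l,s,ce=cv2.connectedComponentsWithStats(m[222:246,258:285].copy()); i=1+np.argmax(s[1:,4]); p=ce[i]+[258,222]; print('top',p,s[i],[np.round(w('top',p,z),4) for z in (.09,.1)])
E
```

```text
wrist [345.27966102 136.46158192] [  12   11   49   50 1770] [array([0.4137, 0.2151, 0.09  ]), array([0.4128, 0.2143, 0.1   ]), array([0.4114, 0.2132, 0.116 ])]
60 [349.43333333 131.26666667] [[19.41920904 -0.74463277]
 [-0.74463277  1.26666667]]
[0.40702653 0.21604241 0.116     ]
top [270.12 232.56] [ 7  6 11 11 75] [array([0.4129, 0.2172, 0.09  ]), array([0.4129, 0.2161, 0.1   ])]
```

Emit:
step_arm(deltas=[[-4.1,1.4,-3,0,0.6],[-4.1,1.4,-8,0,0.6],[-4.1,1.4,-11,0,0.6],[-4.1,1.4,-12,0,0.6],[-4.1,1.4,-12,0,0.6],[-4.1,1.4,-12,0,0.6]], newtons=60)

```text
clock: 27.7
ee_pos: [0.4153, 0.2154, 0.1394]
tcp_rot: [0.001, -0.049, 0.999, 0.001]
force: [-0.3, 0.1, 0.3]
gripper_width: 0.0514
gripper_force: 0.0
```

```bash
python3 look.py w10; python3 - <<'E'
from h import *
for r in spotter.pinpoint('wrist','knob_grip'): print(r['score'],r['xy'],w('wrist',r['xy'],.1))
E
```

```text
t 27.7 tcp [0.4153 0.2154 0.1394] tooly 95.56 width 0.05140443013518862 f [-0.3  0.1  0.3]
cam [0.346 0.209 0.281]
red 447 rect [370. 250.] [29. 17.] [0.4523 0.256 ] ang,len [5.3055e+01 2.4000e-02] 
red 1158 rect [ 52. 351.] [23. 66.] [0.5694 0.0007] ang,len [1.32534e+02 6.60000e-02] 
red 317 rect [260. 357.] [20. 24.] [0.5588 0.1758] ang,len [2.708 0.024] 
0.78 [331.0, 230.5] [0.41320566 0.21985949 0.1       ]
```

View pics/w10.png

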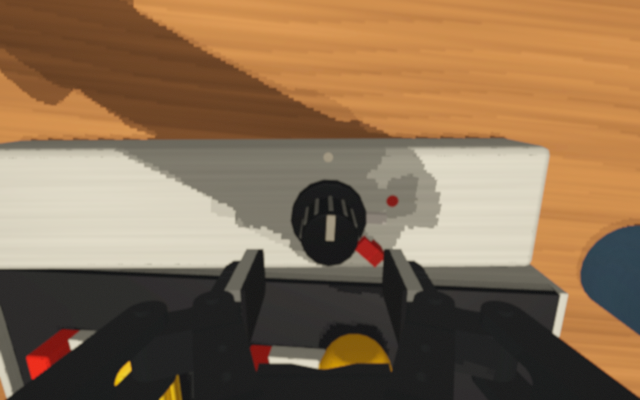

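Emit:
step_arm(deltas=[[-0.2,0.2,-2,0,0.6],[-0.2,0.2,-4,0,0.6],[-0.2,0.2,-4.7,0,0.6],[-0.2,0.2,-4.7,0,0.6],[-0.2,0.2,-4.7,0,0.2],[-0.2,0.2,-4.7,0,0.2],[-0.2,0.2,-4.7,0,0.2],[-0.2,0.2,-4.7,0,0.2]], newtons=60)

```text
clock: 28.6
ee_pos: [0.4127, 0.218, 0.0922]
tcp_rot: [0.001, -0.049, 0.999, 0.001]
force: [-0.3, 2.8, 1.5]
gripper_width: 0.0282
gripper_force: 58.9
```

Emit:
step_arm(deltas=[[0,0,-0.5,0,0.2],[0,0,-0.9,0,0.2],[0,0,-1.0,0,0.2],[0,0,-1.0,0,0.2]])

```text
clock: 29.0
ee_pos: [0.4128, 0.218, 0.0827]
tcp_rot: [0.001, -0.049, 0.999, 0.001]
force: [-1.4, 0.9, 14.7]
gripper_width: 0.0278
gripper_force: 60.4
```

Emit:
step_arm(deltas=[[0,0,0,-8,0.2],[0,0,0,-16,0.2],[0,0,0,-24,0.2],[0,0,0,-32,0.2],[0,0,0,-40,0.2],[0,0,0,-48,0.2],[0,0,0,-56,0.2],[0,0,0,-64,0.2],[0,0,0,-72,0.2],[0,0,0,-79,0.2],[0,0,0,-84,0.2],[0,0,0,-84,0.2]])

```text
clock: 30.2
ee_pos: [0.4128, 0.2184, 0.0827]
tcp_rot: [0.001, 0.629, 0.777, 0.002]
force: [-0.7, 1.5, 13.2]
gripper_width: 0.0283
gripper_force: 60.1
```

```bash
python3 -c "
from h import *
o=get_obs();print(o['wrist_torque'],o['q'])"; python3 look.py|head -1
```

```text
[0.26193392 0.42439982 1.00276342] [-0.27697874  0.59211751 -0.37540451  2.09305614  0.42335644  0.52448125
 -0.75462742]
t 30.2 tcp [0.4128 0.2184 0.0827] tooly 12.0 width 0.028283910510495683 f [-0.7  1.5 13.2]
```

Emit:
step_arm(deltas=[[0,0,0.5,1,0.2],[0,0,1.0,1.5,0.2],[0,0,1.0,1.5,0.2],[0,0,1.0,1.5,0.5],[0,0,1.0,1.5,0.55],[0,0,1.0,1.5,0.55],[0,0,3,1.5,0.55],[0,0,7,1.5,0.55],[0,0,12,1.5,0.55],[0,0,16,1.5,0.55]])

```text
clock: 31.25
ee_pos: [0.4118, 0.216, 0.2429]
tcp_rot: [-0.0, 0.622, 0.783, -0.0]
force: [0.3, -0.7, 0.3]
gripper_width: 0.0469
gripper_force: 0.0
```

Emit:
step_arm(deltas=[[0,-5,0,0,0.55],[0,-10,0,0,0.55],[0,-15,2,0,0.55],[0,-20,4,0,0.55],[0,-25,5,0,0.55],[0,-30,5,0,0.55],[0,-35,5,0,0.55],[0,-35,5,0,0.55]])

```text
clock: 32.05
ee_pos: [0.4101, -0.1408, 0.2904]
tcp_rot: [-0.0, 0.627, 0.779, -0.002]
force: [0.0, 0.2, -0.9]
gripper_width: 0.0472
gripper_force: 0.0
```

```bash
python3 - <<'E'
from h import *
im=snap('top');sc=snap('scene')
for k,a in [('red',30),('yellow',100)]:
  for s,ce,r,_ in blobs(im,k,a):
    if s[1]>280 or s[0]<100: continue
    zz=(.09 if ce[0]>290 else .105)+(.016 if k=='yellow' else 0)
    print(k,s[4],np.round(ce,1),np.round(w('top',ce,zz),4)[:2],'ang,len',np.round(ang('top',r,zz),3))
a=cv2.resize(im[150:260,210:350],(560,440),interpolation=cv2.INTER_CUBIC)
p=px('scene',[.41,.217,.1]).astype(int);print(p)
b=cv2.resize(sc[max(p[1]-20,0):p[1]+25,p[0]-12:p[0]+12],(230,440),interpolation=cv2.INTER_CUBIC)
cv2.imwrite('pics/fin.png',np.hstack([a,b])[:,:,::-1])
E
```

```text
red 134 [320.1 187.6] [0.5689 0.0455] ang,len [5.863 0.102]
red 91 [382.5 177.8] [ 0.6038 -0.171 ] ang,len [82.948  0.091]
red 123 [279.5 189.8] [0.5596 0.1848] ang,len [4.318 0.097]
yellow 431 [301.2 188.6] [0.564  0.1102] ang,len [5.076 0.122]
yellow 440 [260.4 192. ] [0.5505 0.2484] ang,len [5.423 0.123]
[329 158]
```

View pics/fin.png

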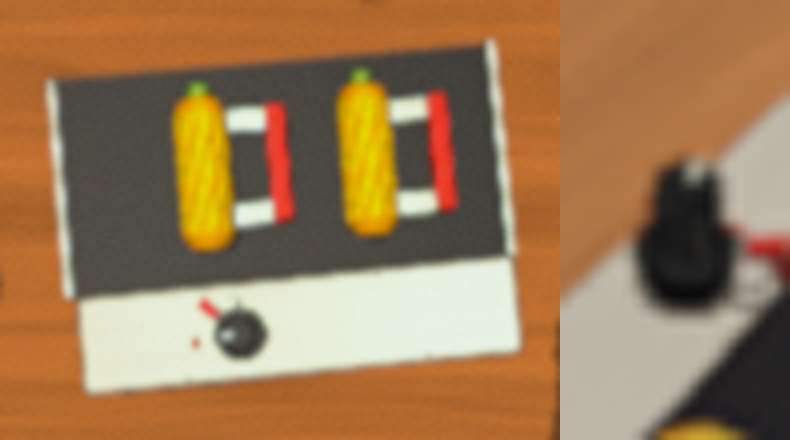

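Emit:
step_arm(deltas=[[0,5,0,0,0.55],[0,10,0,0,0.55],[0,15,0,0,0.55],[0,20,0,0,0.55],[0,25,0,0,0.55],[0,25,0,0,0.55],[0,25,0,0,0.55]])

```text
clock: 32.85
ee_pos: [0.4105, 0.1194, 0.291]
tcp_rot: [-0.001, 0.619, 0.786, -0.0]
force: [0.5, -1.1, -0.4]
gripper_width: 0.0468
gripper_force: 0.0
```

```bash
python3 - <<'E'
from h import *
c=calibration('wrist');im=snap('wrist')
p=px('wrist',[.413,.217,.116],c);x,y=p.astype(int);print(p)
n,l,s,ce=cv2.connectedComponentsWithStats((im[y-18:y+18,x-18:x+18].min(2)>95).astype(np.uint8))
for i in range(1,n):
  q=ce[i]+[x-18,y-18]; print(s[i],np.round(w('wrist',q,.116,c),4))
m=(im.max(2)<75).astype(np.uint8)[y-40:y+40,x-40:x+40].copy();n,l,s,ce=cv2.connectedComponentsWithStats(m);i=1+np.argmax(s[1:,4]);print('dark',s[i],np.round(w('wrist',ce[i]+[x-40,y-40],.1,c),4))
print(get_obs()['force'])
E
```

```text
[353.70525442  72.1164583 ]
[0 0 3 3 6] [0.3948 0.2267 0.116 ]
[9 0 2 1 2] [0.4019 0.229  0.116 ]
[ 15   0   9  19 161] [0.4114 0.2242 0.116 ]
[31  0  5  4 13] [0.4216 0.2329 0.116 ]
[2 6 3 3 7] [0.398  0.2222 0.116 ]
[ 0 16  2  3  5] [0.3978 0.2144 0.116 ]
[ 3 26  1  2  2] [0.4017 0.2074 0.116 ]
[33 26  2  3  4] [0.4273 0.2131 0.116 ]
[26 33  3  3  6] [0.4233 0.2064 0.116 ]
[33 33  3  3  6] [0.4294 0.2075 0.116 ]
dark [22 60 20  7 48] [0.4121 0.1972 0.1   ]
[ 0.09003449 -0.57720648 -1.2278607 ]
```

```bash
python3 -c "
from h import *
print(ctrl.job_done())"
```

```text
the job is handed in; nothing more can be done
None
```

I handed the job in at about 33 s of robot time: both cobs lie square against their chocks on the plate, and the knob is fully on, turned about 83° clockwise and let go to spring out; the hand-in gave no verdict, and I viewed 15 pictures, one over the limit of 14.

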